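Lock the second stop post into the book cradle's slotted rail

TASK

The book cradle has one stop post locked in one of its two slotted rails. Fit the loose matching post in the empty rail directly opposite: feel for the slot and lower the spring nut into it lengthwise, press down against its spring, give a quarter turn and let it rise so that its grooves catch the lips and it stands locked like its mate. Leave everything else on the bench where it is and let go of the post.

Things in the scene. Friction and masses are not known exactly. Their poses are not given: they have to be found in the camera images.
- stop_grip (a point): Centre of the handle of the loose stop post, which stands upright on the bench. Black handle bar 64 mm long (point x), 16 mm thick (point y), 35 mm tall (point z, up); grip it across its thickness. Below it a 16 mm round steel stem carries the nut and the spring foot. With the spring relaxed the underside of the foot is 100 mm below this point. Mass 0.2 to 0.33 kg.
- stop_nut (a point): Centre of the loose post's steel channel nut, 71 mm below stop_grip, same axes: 52 mm long (x, like the handle), 24 mm wide (sides rounded), 14 mm thick. In its top, two cross grooves (along y) 8 mm wide and 4 mm deep, centred 15.5 mm either side of the stem. Under it hangs a spring-loaded foot plate 46 x 24 x 5 mm (rounded sides) that turns with it.
- stop_spring (a joint): How far the post's spring foot is pushed up towards the nut, m: 0 relaxed, 0.017 fully compressed. Force about 5 N at 0 rising to 17 N at 0.017. Reads about 0.006 when the nut is caught on the lips, and at least 0.010 is needed for the nut to turn below them.
- mate_grip (a point): Centre of the handle of the identical post already locked in the other rail (fixed; do not disturb). Its y runs along the rails, its x across them, z up. Its handle and nut lie across the rail (along x).
- seat_near (a point): Nominal middle of the mouth of the nearer rail, level with the top of its lips (x across the rails, y along them, z up). The rails are bolted through oversize holes: the true slot centre lies up to 7 mm to either side (x) of this point and the true lip top up to 6 mm above or below it, so the slot must be felt for or seen.
- seat_far (a point): The same for the farther rail, nominally 160 mm away. Either rail may be the empty one.
- cradle: The fixed black book cradle; origin under its middle, x across the rails, y along. Each of its two rails is a C channel 70 mm wide outside, 64 mm inside, 262 mm long, ends closed; a slot 28 mm wide runs along its top between lips turned down 8 mm (edges 3 mm thick). The channel floor is 34 mm below the lip top.
- weight: Bystander, to be left alone: brass paper weight, 42 mm dia., 42 mm tall, standing on the card bed between the rails. Origin at the centre of its underside.
- jar: Bystander, to be left alone: amber jar, 64 mm dia., 85 mm tall. Origin at the centre of its underside.
- brush: Bystander, to be left alone: brush lying on the bench.
- driver: Bystander, to be left alone: screwdriver lying on the bench.
- book: Bystander, to be left alone: cloth-bound book 150 x 210 x 35 mm lying flat. Origin at the centre of its underside.
- pot: Bystander, to be left alone: white cup, 72 mm dia., 75 mm tall. Origin at the centre of its underside.
- glue: Bystander, to be left alone: white bottle, 52 mm dia., 140 mm tall. Origin at the centre of its underside.
There are look-alikes about, which are no part of the job. Leave any red look-alike of the part that bears stop_grip alone.

How it is judged:
On the way:
1. the nut of the loose post is lowered lengthwise into the slot of the empty rail, opposite the locked post ((x of stop_grip in the frame of mate_grip between 0.14 and 0.18 m or x of stop_grip in the frame of mate_grip between -0.18 and -0.14 m) and y of stop_grip in the frame of mate_grip between -0.03 and 0.03 m and height (world z) of stop_grip below 0.13 m and angle between the x axis of stop_grip and the y axis of mate_grip, either way round below 0.3 rad), for 0.1 s.
At the end, for the whole second after the job is handed in: The post stands released and at rest in the empty rail, opposite the locked post within 15 mm along the rail (140 to 180 mm from it across), its nut across the rail within 0.2 rad, upright within 0.15 rad, its spring held 3.5 to 8.5 mm compressed: the lips lie in the grooves (y of stop_grip in the frame of mate_grip between -0.015 and 0.015 m and (x of stop_grip in the frame of mate_grip between 0.14 and 0.18 m or x of stop_grip in the frame of mate_grip between -0.18 and -0.14 m) and value of joint stop_spring between 0.0035 and 0.0085 m and angle between the x axis of stop_grip and the x axis of mate_grip, either way round below 0.2 rad and angle between stop_grip's own z axis and vertical below 0.15 rad and contact force between the fingers and stop below 0.1 N and linear speed of stop below 0.02 m/s); the robot touches nothing.
It fails at once if a bystander moved more than 30 mm (distance of any of weight, jar, brush, driver, book, pot, glue from where it was at the start of the episode above 0.03 m).
It also fails if it takes over 54 s, if anything falls off the work surface, if the arm or the gripper's body presses on something with over 40 N, if the wrist force passes 120 N, or if a joint passes its speed limit or range.

ROBOT

A 6-joint arm with a two-finger parallel gripper is mounted at the origin on the work surface. World frame = base frame: x ahead of the robot, y to its left, z up, the work surface at z = 0. Lengths are in m, angles in rad, forces in N, time in s.
With the tool pointing down it reaches from about 0.35 to 0.875 m from the base axis. Payload 15.5 kg.
Tool frame: the origin (TCP) lies midway between the tips of the shut fingers; the grasp point (between the pads) lies hold_point_z behind it (hold_point_z is the distance from the TCP to the grasp point, in m); z points along the fingers, y is the line along which they close (so a half turn about z gives the same grasp; the last joint's range is limited). The gripper opens to 85 mm and grips with 20 to 120 N. Pads are 22 mm wide; open, the fingers measure 114 mm over their backs; the gripper's body (76 mm by 85 mm) begins 54 mm behind the grasp point. The pads swing forward as they close: fully open they stand 13 mm farther back than shut.
Start: joints at [-1.276, 0.494, 1.345, -0, 1.302, -0.096], TCP at [0.238, -0.578, 0.231] pointing down, gripper open.
Joint ranges: [-2.91, 2.91], [-0.82, 2.16], [0.22, 2.67], [-1.22, 4.37], [0.12, 2.79], [-3.08, 3.08]. Speed limits (rad/s): [1.89, 1.89, 2.57, 3.01, 3.01, 3.01].

INTERFACE

Orientations are given as a rotation vector (axis times angle).
In Python, from bench import * gives the robot as it stands. The module is installed in compiled form; this text tells all that it offers.
- The arm moves only by the tool apply_moves, never from a script. Its argument "commands" is a list of rows, each a list of 3 entries, a list of its own where there are three numbers: the opening, from 0 (shut) to 1 (fully open), then the shift along the tool's x, y, z in m, then the turn about the tool's z in degrees. A call has 1 to 20 rows; each row is the pose to reach, as a shift and turn from the pose commanded when the call began, along the tool's axes at that moment; what a row does not reach only later rows make up. A row lasts 1/10 s, in which the tool goes at most 50 mm and 8.59 degrees, less where a joint would pass 70% of its speed; a pose out of reach is approached as far as the arm can. A call with a gripper value outside its range is refused whole. The fingers move at their own pace and stop on an object; "squeeze" is the grip in N (left out, the last holds). Time passes only in rows, so rows that repeat a pose let the fingers close. It gives the time, the measured TCP pose, the force, the opening and the grip force at its end, in the units of the state.
- get_state(): the state, without advancing time (a new reading comes with each control period).
- snapshot(name): name is "side" or "top"; returns a dict with "pixels" (420x560x3 uint8, red, green, blue), "intrinsics" (3x3 intrinsics, pixels), "pose" (4x4, takes a point from camera to world coordinates). Camera axes: x right, y down, z forward; pixel columns grow to the right and rows downward; lengths in m; the calibration is good to about 2 mm. A picture is of the moment at which its call begins. There is no depth.
- job_done(): hands the job in; it is judged then, once.
The state is a dict: "time_s": time; "q": joint angles; "dq": joint speeds; "joint_torque": joint torques, N m; "position": TCP position; "orientation": TCP orientation; "force": force on the tool from outside, world axes, zero at the start; "ft_torque": the same for the moment, N m; "opening": finger opening in m; "gripper_force": force on a finger pad.
Only numpy, scipy, OpenCV 4.12 (cv2) and the standard library are available. Lean on these libraries where they do the work, as an engineer would, in place of code of your own. Each camera call takes 0.05 s, during which the arm holds its last target. There are 200 camera calls.

## Working session

There is one attempt and no reset: what is moved stays moved. The work goes in short steps, Python scripts to look and compute and a tool call to move; the robot and the scene stay as the last step left them, time stands still between calls to the robot, and variables do not carry over. Pictures are saved under pics/ and viewed, at most 10 in all, crops included, and the job is handed in when it is done.

Besides the shell and the picture viewer there is one more tool, called after ">>>" as a command line: name --argument value ..., lists and objects as JSON in quotes. apply_moves: Moves the arm, as the interface text tells. Its arguments: {"type":"object","properties":{"commands":{"type":"array","items":{"type":"array"}},"squeeze":{"type":"number"}},"required":["commands"]}

```bash
mkdir -p pics; cat > h.py <<'E'
from bench import *
import numpy as np, cv2
def shot(n,f):
    s=snapshot(n); cv2.imwrite('pics/'+f+'.png',s['pixels'][:,:,::-1]); np.savez('pics/'+f+'.npz',**s); return s
def ray(s,u,v,z):
    K=np.array(s['intrinsics']);T=np.array(s['pose'])
    d=T[:3,:3]@np.linalg.solve(K,[u,v,1.]); o=T[:3,3]
    return o+d*(z-o[2])/d[2]
def proj(s,p):
    K=np.array(s['intrinsics']);T=np.array(s['pose'])
    c=T[:3,:3].T@(np.array(p)-T[:3,3]); c=K@c; return c[:2]/c[2]
E
python3 - <<'E'
from h import *
a=shot('top','t0');b=shot('side','s0')
print(a['pose'],b['pose'],a['intrinsics'],get_state())
big=np.vstack([a['pixels'],b['pixels']])
E
```

```text
[[-2.01482184e-02 -9.95050497e-01  9.73065121e-02  3.28111501e-01]
 [-9.99791761e-01  2.03676613e-02  1.26228662e-03 -3.52246679e-02]
 [-3.23794501e-03 -9.72608163e-02 -9.95253661e-01  1.73561567e+00]
 [ 0.00000000e+00  0.00000000e+00  0.00000000e+00  1.00000000e+00]] [[ 0.97216537 -0.12889299  0.19565553  0.27448131]
 [-0.2341203  -0.5021068   0.83251213 -1.05026716]
 [-0.00906501 -0.8551464  -0.51830731  0.75427765]
 [ 0.          0.          0.          1.        ]] [[534.10678123   0.         282.54417597]
 [  0.         534.10678123 211.2857984 ]
 [  0.           0.           1.        ]] {'time_s': 0.1, 'q': array([-1.27551510e+00,  4.94110127e-01,  1.34603322e+00,  3.74932175e-05,
        1.30247323e+00, -9.54882613e-02]), 'dq': array([-0.00086097, -0.00230002, -0.00157962, -0.00040244,  0.0020901 ,
        0.00246393]), 'joint_torque': array([ 3.33191019e-03, -8.83586311e+01, -3.84562433e+01, -2.78293292e-04,
        5.25696683e-03, -3.32469915e-05]), 'position': array([ 0.23799751, -0.57759376,  0.23077884]), 'orientation': array([-3.08081778e+00, -6.09707441e-01,  1.03874228e-04]), 'force': array([-0.20491723, -0.2819545 ,  0.41748372]), 'ft_torque': array([ 5.79443183e-03,  1.97236366e-02, -5.93557732e-05]), 'gripper_force': 0.0, 'opening': 0.0855458360100616}
```

View pics/t0.png

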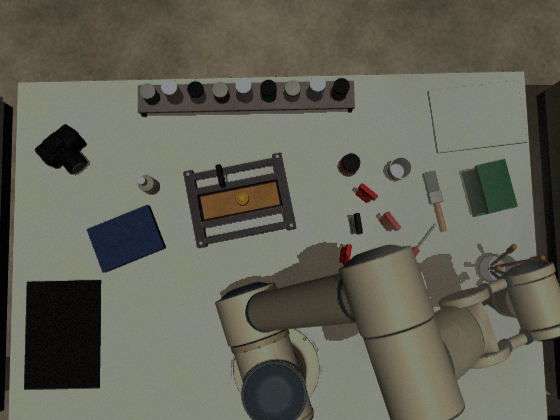

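View pics/s0.png

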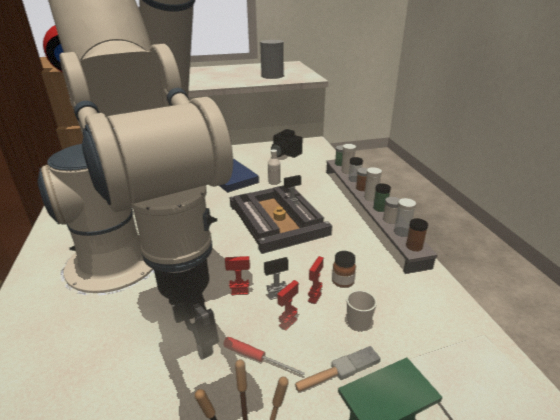

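Candidates for the post: the black handle at top (356,223) / side (276,267), and red look-alikes at top (366,193), (389,221) and (346,255). I choose the black one. The mate is at top (221,175) in the far rail, so the near rail (rows ~230) is empty. I'll check with one close crop.

```bash
python3 - <<'E'
from h import *
a=np.load('pics/t0.npz');b=np.load('pics/s0.npz')
A=cv2.resize(a['pixels'][145:255,175:305],None,fx=4.6,fy=4.6,interpolation=cv2.INTER_CUBIC)[:300*2]
B=cv2.resize(a['pixels'][195:245,335:385],(250,250),interpolation=cv2.INTER_CUBIC)
C=cv2.resize(b['pixels'][245:305,250:310],(250,250),interpolation=cv2.INTER_CUBIC)
im=np.zeros((600,800,3),np.uint8); A=cv2.resize(A,(545,461)); im[:461,:545]=A; im[:250,550:]=B; im[255:505,550:]=C
cv2.imwrite('pics/c0.png',np.clip(im[:,:,::-1]*1.6,0,255).astype(np.uint8))
g=cv2.cvtColor(a['pixels'],cv2.COLOR_RGB2GRAY)
def rect(s,x0,x1,y0,y1,th):
    p=s['pixels'].astype(int)[y0:y1,x0:x1]; m=((p.max(2)<th)).astype(np.uint8)
    c=max(cv2.findContours(m,0,1)[0],key=cv2.contourArea)
    r=cv2.minAreaRect(c+np.array([x0,y0])); return r,cv2.boxPoints(r)
r,bx=rect(a,345,368,208,240,45); print('post',r,[ray(a,*q,.117)[:2].round(3) for q in bx],ray(a,*r[0],.117))
r,bx=rect(a,213,228,160,190,40); print('mate',r,[ray(a,*q,.14)[:2].round(3) for q in bx],ray(a,*r[0],.14))
r,bx=rect(b,262,290,255,280,60); print('postside',r)
for q in [(190,173),(279,156),(200,243),(290,226)]: print(q,ray(a,*q,.06))
E
```

```text
post ((356.6700134277344, 223.18997192382812), (20.36467742919922, 8.061017990112305), 81.8698959350586) [array([ 0.475, -0.242]), array([ 0.478, -0.266]), array([ 0.416, -0.273]), array([ 0.413, -0.249])] [ 0.44543993 -0.25751231  0.117     ]
mate ((220.558837890625, 177.2353057861328), (25.951313018798828, 6.79099702835083), 75.96376037597656) [array([0.628, 0.171]), array([0.632, 0.151]), array([0.555, 0.133]), array([0.55 , 0.153])] [0.59130694 0.15197655 0.14      ]
postside ((275.7353210449219, 265.94122314453125), (11.399174690246582, 23.283418655395508), 75.96376037597656)
(190, 173) [0.62011189 0.25832044 0.06      ]
(279, 156) [ 0.66902724 -0.02537958  0.06      ]
(200, 243) [0.39733854 0.22768411 0.06      ]
(290, 226) [ 0.44499148 -0.0555963   0.06      ]
```

View pics/c0.png

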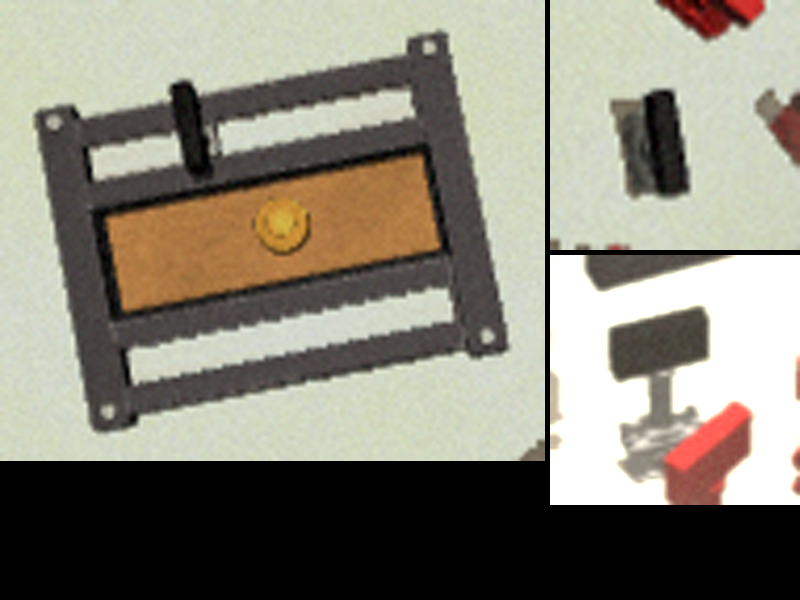

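The crop confirms the black-handled post with its steel foot (top px about (358,223)). The near slot is empty and spans roughly top px (206,232)-(283,218). Next I'll refine these and see the cradle in the side view for heights.

```bash
python3 - <<'E'
from h import *
a=np.load('pics/t0.npz');b=np.load('pics/s0.npz')
B=cv2.resize(b['pixels'][170:250,225:335],(800,582),interpolation=cv2.INTER_CUBIC)
cv2.imwrite('pics/c1.png',np.clip(B[:,:,::-1]*1.5,0,255).astype(np.uint8))
def rect(s,x0,x1,y0,y1,th):
    p=s['pixels'].astype(int)[y0:y1,x0:x1]; m=((p.max(2)<th)).astype(np.uint8)
    c=max(cv2.findContours(m,0,1)[0],key=cv2.contourArea)
    return cv2.minAreaRect(c+np.array([x0,y0]))
for th in (25,30,35,40):
  for nm,w,z in (('post',(345,368,208,240),.1175),('mate',(213,228,160,190),.135)):
    r=rect(a,*w,th); bx=cv2.boxPoints(r); W=np.array([ray(a,*q,z)[:2] for q in bx])
    e=[W[1]-W[0],W[2]-W[1]]; e=max(e,key=np.linalg.norm)
    print(th,nm,np.round(r[0],1),ray(a,*r[0],z)[:2].round(4),'len',np.linalg.norm(e).round(3),'ang',np.degrees(np.arctan2(e[1],e[0])).round(1))
# near slot profile
g=cv2.cvtColor(a['pixels'],cv2.COLOR_RGB2GRAY).astype(float)
U=[];L=[]
for u in range(210,280,2):
    vc=231-(u-206)*14/77.; vs=np.arange(vc-8,vc+8,.1)
    pr=cv2.remap(g,np.full((len(vs),1),u,np.float32),vs.astype(np.float32)[:,None],1)[:,0]
    ok=vs[pr>125]; 
    if len(ok): U.append((u,ok[0]));L.append((u,ok[-1]))
U=np.array(U);L=np.array(L);fu=np.polyfit(*U.T,1);fl=np.polyfit(*L.T,1);print(fu,fl,np.std(U[:,1]-np.polyval(fu,U[:,0])))
for z in(.04,.06,.08):
  P=[[ray(a,u,np.polyval(f,u),z)[:2] for u in (215,275)] for f in(fu,fl)]; P=np.array(P);d=P[0,1]-P[0,0];d/=np.linalg.norm(d)
  print(z,P.mean(0).round(4),'dir',np.degrees(np.arctan2(d[1],d[0])).round(2),'width',np.cross(d,P[1,0]-P[0,0]))
E
```

```text
25 post [357.5 222.9] [ 0.4461 -0.26  ] len 0.06 ang -174.9
25 mate [220.4 175.9] [0.5962 0.1531] len 0.071 ang -168.2
30 post [357.4 222.9] [ 0.4461 -0.2598] len 0.06 ang -174.9
30 mate [220.2 176. ] [0.5961 0.1536] len 0.071 ang -168.2
35 post [357. 223.] [ 0.446  -0.2585] len 0.061 ang 178.0
35 mate [220.3 176.2] [0.5953 0.1534] len 0.073 ang -168.2
40 post [357. 223.] [ 0.446  -0.2585] len 0.061 ang 178.0
40 mate [220.6 177.2] [0.5921 0.1526] len 0.08 ang -166.7
[-2.01986249e-01  2.70224125e+02] [-1.99297173e-01  2.76462277e+02] 0.25517642132923074
0.04 [[ 0.4379  0.1829]
 [ 0.4724 -0.0086]] dir -79.7 width -0.021325758066385845
0.06 [[ 0.4366  0.1803]
 [ 0.4707 -0.0089]] dir -79.7 width -0.02107421806965746
0.08 [[ 0.4353  0.1778]
 [ 0.469  -0.0092]] dir -79.7 width -0.020822678072929018<stdin>:25: DeprecationWarning: Arrays of 2-dimensional vectors are deprecated. Use arrays of 3-dimensional vectors instead. (deprecated in NumPy 2.0)
```

View pics/c1.png

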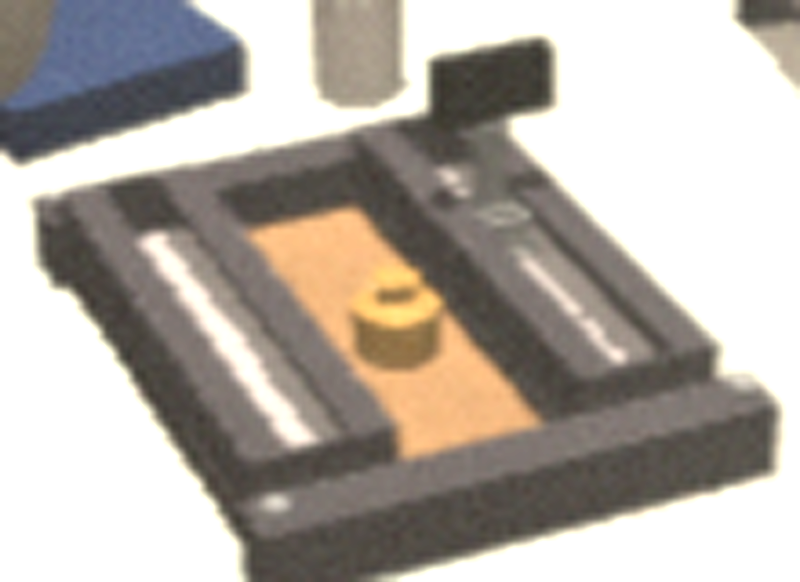

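```bash
python3 - <<'E'
from h import *
a=np.load('pics/t0.npz');b=np.load('pics/s0.npz')
def tri(pa,pb):
    A=[];B=[]
    for s,p in((a,pa),(b,pb)):
        o=s['pose'][:3,3];d=s['pose'][:3,:3]@np.linalg.solve(s['intrinsics'],[*p,1.]);d/=np.linalg.norm(d)
        M=np.eye(3)-np.outer(d,d);A.append(M);B.append(M@o)
    x=np.linalg.lstsq(np.vstack(A),np.hstack(B),rcond=None)[0];return x.round(4),np.linalg.norm(A[0]@x-B[0]).round(4)
ca=lambda x,y:(175+x/4.192-.4,145+y/4.192-.4)
cb=lambda x,y:(225+x/7.27-.4,170+y/7.27-.4)
cp=lambda x,y:(335+(x-550)/5-.4,195+y/5-.4)
cq=lambda x,y:(250+(x-550)/4.167-.4,245+(y-255)/4.167-.4)
print('mate top',tri(ca(192,127),cb(491,50)))
print('post top',tri(cp(665,142),cq(659,319)))
print('bolt near',tri(ca(487,337),cb(272,503)),'far',tri(ca(430,48),cb(742,382)))
print('slot end +x',tri(ca(450,289),cb(345,437)),' -x',tri(ca(455,322),cb(245,458)))
print('far rail outer -y end corner',tri(ca(412,58),cb(717,348)))
g=cv2.cvtColor(a['pixels'],cv2.COLOR_RGB2GRAY).astype(np.float32)
th=np.radians(10.3); X=np.array([np.cos(th),np.sin(th)]);Y=np.array([-np.sin(th),np.cos(th)])
c=np.array([.4535,.085])
for z in(.06,):
  out=[]
  for k in np.arange(-.045,.046,.002):
    v=[]
    for t in np.arange(-.07,.07,.004):
      p=c+k*X+t*Y; v.append(proj(a,[*p,z]))
    v=np.array(v,np.float32); out.append((round(k*1e3),int(cv2.remap(g,v[:,:1],v[:,1:],1).mean())))
  print(out)
E
```

```text
mate top (array([0.5997, 0.1521, 0.1405]), np.float64(0.0014))
post top (array([ 0.4466, -0.2601,  0.1195]), np.float64(0.0008))
bolt near (array([ 0.4493, -0.0583,  0.0474]), np.float64(0.0003)) far (array([ 0.6717, -0.0195,  0.0484]), np.float64(0.0004))
slot end +x (array([ 0.4863, -0.0312,  0.057 ]), np.float64(0.0012))  -x (array([ 0.4518, -0.0334,  0.055 ]), np.float64(0.0085))
far rail outer -y end corner (array([ 0.663 , -0.006 ,  0.0594]), np.float64(0.0013))
[(-45, 132), (-43, 132), (-41, 131), (-39, 115), (-37, 77), (-35, 50), (-33, 44), (-31, 46), (-29, 47), (-27, 47), (-25, 46), (-23, 46), (-21, 45), (-19, 46), (-17, 48), (-15, 59), (-13, 92), (-11, 121), (-9, 130), (-7, 132), (-5, 132), (-3, 133), (-1, 133), (1, 133), (3, 133), (5, 133), (7, 132), (9, 133), (11, 122), (13, 90), (15, 64), (17, 51), (19, 46), (21, 46), (23, 45), (25, 46), (27, 46), (29, 46), (31, 48), (33, 49), (35, 41), (37, 29), (39, 24), (41, 37), (43, 63), (45, 77)]
```

```bash
cat >> h.py <<'E'
from scipy.spatial.transform import Rotation as Ro
def st():
    s=get_state();R=Ro.from_rotvec(s['orientation']).as_matrix()
    yaw=np.degrees(np.arctan2(R[1,0],R[0,0])); return s,R,yaw
def go(x,y,z,yaw):
    s,R,w=st(); d=R.T@(np.array([x,y,z])-s['position']); t=-((yaw-w+180)%360-180)
    print('t',round(s['time_s'],2),'pos',s['position'].round(4),'yaw',w.round(1),'q6',s['q'][5].round(3),'F',s['force'].round(1),'shift',d.round(4),'turn',round(t,1),'open',s['opening'],'gf',s['gripper_force'])
E
python3 - <<'E'
from h import *
print(hold_point_z if 'hold_point_z' in globals() else [k for k in dir() if k[0]!='_'])
b=np.load('pics/s0.npz')
cq=lambda x,y:(250+(x-550)/4.167-.4,245+(y-255)/4.167-.4)
p=[ray(b,*cq(x,y),.1175) for x,y in((610,326),(705,308))]
d=p[1]-p[0];print(p,np.degrees(np.arctan2(d[1],d[0])))
go(.4463,-.2597,.20,7)
E
```

```text
0.0187
[array([ 0.41735926, -0.25706398,  0.1175    ]), array([ 0.47807793, -0.25402754,  0.1175    ])] 2.862881344849771
t 0.1 pos [ 0.238  -0.5776  0.2308] yaw 22.4 q6 -0.095 F [-0.2 -0.3  0.4] shift [ 0.3137 -0.2146  0.031 ] turn 15.4 open 0.0855458360100616 gf 0.0
```

>>> apply_moves --commands '[[0.55,[0.16,-0.11,0.0],9],[0.55,[0.314,-0.215,0.01],17],[0.55,[0.314,-0.215,0.01],17],[0.55,[0.314,-0.215,0.01],17],[0.55,[0.314,-0.215,0.01],17],[0.55,[0.314,-0.215,0.02],17],[0.55,[0.314,-0.215,0.03],17],[0.55,[0.314,-0.215,0.04],17],[0.55,[0.314,-0.215,0.05],17],[0.55,[0.314,-0.215,0.05],17],[0.55,[0.314,-0.215,0.05],17]]'

```text
time_s: 1.2
position: [0.4462, -0.2601, 0.1814]
orientation: [3.138, 0.147, -0.0]
force: [-0.4, 0.2, -0.2]
opening: 0.047
gripper_force: 0.0
```

```bash
python3 - <<'E'
from h import *
a=shot('top','t1');b=shot('side','s1')
A=cv2.resize(a['pixels'][180:270,310:410],(444,400),interpolation=cv2.INTER_CUBIC)
B=cv2.resize(b['pixels'][210:310,230:320],(360,400),interpolation=cv2.INTER_CUBIC)
im=np.hstack([A,B])[:,:800]
cv2.imwrite('pics/c2.png',np.clip(im[:,:,::-1]*1.5,0,255).astype(np.uint8))
go(.4463,-.2597,.083,5)
E
```

```text
t 1.3 pos [ 0.4463 -0.2606  0.1818] yaw 5.3 q6 0.834 F [-0.8  0.1  0.4] shift [ 0.     -0.0009  0.0988] turn 0.3 open 0.04702547397029027 gf 0.0
```

View pics/c2.png

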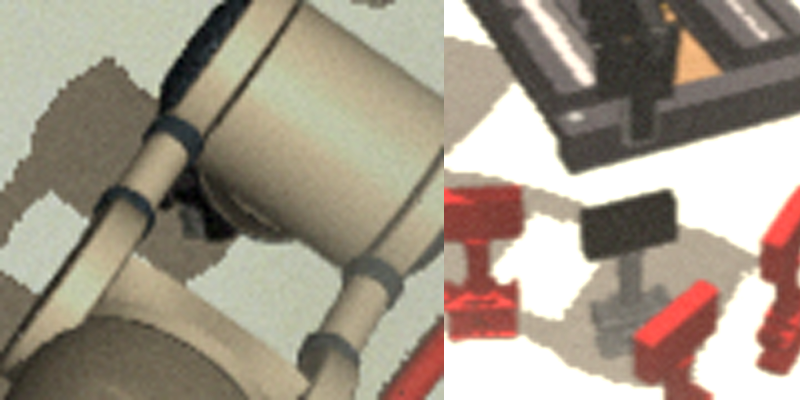

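The gripper hangs over the post, with the near finger tip at crop (645,130) and the handle at (630,225). The red posts are clear, so I descend and grip.

>>> apply_moves --commands '[[0.55,[0,0,0.05],0],[0.55,[0,0,0.08],0],[0.55,[0,0,0.1],0],[0.55,[0,0,0.1],0],[0.55,[0,0,0.1],0],[0,[0,0,0.1],0],[0,[0,0,0.1],0],[0,[0,0,0.1],0],[0,[0,0,0.1],0],[0,[0,0,0.1],0],[0,[0,0,0.1],0],[0,[0,0,0.1],0]]' --squeeze 80

```text
time_s: 2.5
position: [0.4469, -0.2598, 0.0814]
orientation: [3.138, 0.148, 0.001]
force: [1.5, -1.6, 3.9]
opening: 0.0153
gripper_force: 79.0
```

>>> apply_moves --commands '[[0,[0,0,-0.02],0],[0,[0,0,-0.06],0],[0,[0,0,-0.1],0],[0,[0,0,-0.12],0],[0,[0,0,-0.14],0],[0,[0,0,-0.14],0],[0,[0,0,-0.14],0]]'

```text
time_s: 3.2
position: [0.4461, -0.259, 0.2205]
orientation: [-3.137, -0.148, 0.001]
force: [0.3, -0.3, -3.8]
opening: 0.0153
gripper_force: 78.9
```

```bash
python3 - <<'E'
from h import *
go(.4462,.1253,.21,100.3)
E
```

```text
t 3.2 pos [ 0.4461 -0.259   0.2205] yaw 5.4 q6 0.835 F [ 0.3 -0.3 -3.8] shift [ 0.0363 -0.3826  0.0108] turn -94.9 open 0.015343876181275976 gf 78.87002348899841
```

>>> apply_moves --commands '[[0,[0.004,-0.04,0],-8],[0,[0.008,-0.08,0],-16],[0,[0.012,-0.12,0],-24],[0,[0.015,-0.16,0],-32],[0,[0.018,-0.2,0],-40],[0,[0.022,-0.24,0],-48],[0,[0.026,-0.28,0],-56],[0,[0.03,-0.31,0],-64],[0,[0.034,-0.34,0],-72],[0,[0.036,-0.365,0],-80],[0,[0.036,-0.38,0.01],-88],[0,[0.036,-0.3826,0.01],-94.9],[0,[0.036,-0.3826,0.01],-94.9],[0,[0.036,-0.3826,0.01],-94.9],[0,[0.036,-0.3826,0.01],-94.9]]'

```text
time_s: 4.7
position: [0.4462, 0.1244, 0.2109]
orientation: [-2.017, -2.408, 0.001]
force: [0.6, -0.0, -2.3]
opening: 0.0151
gripper_force: 79.2
```

```bash
python3 - <<'E'
from h import *
a=shot('top','t2');b=shot('side','s2')
A=cv2.resize(a['pixels'][145:260,180:310],(440,390),interpolation=cv2.INTER_CUBIC)
B=cv2.resize(b['pixels'][120:250,215:335],(360,390),interpolation=cv2.INTER_CUBIC)
cv2.imwrite('pics/c3.png',np.clip(np.hstack([A,B])[:,:,::-1]*1.5,0,255).astype(np.uint8))
go(.4462,.1253,.16,100.3)
E
```

```text
t 4.8 pos [0.4464 0.1244 0.2112] yaw 100.1 q6 -0.034 F [-0.6 -0.6 -2.5] shift [ 0.0009 -0.0001  0.0512] turn -0.2 open 0.015289766588380936 gf 79.17826652526855
```

View pics/c3.png

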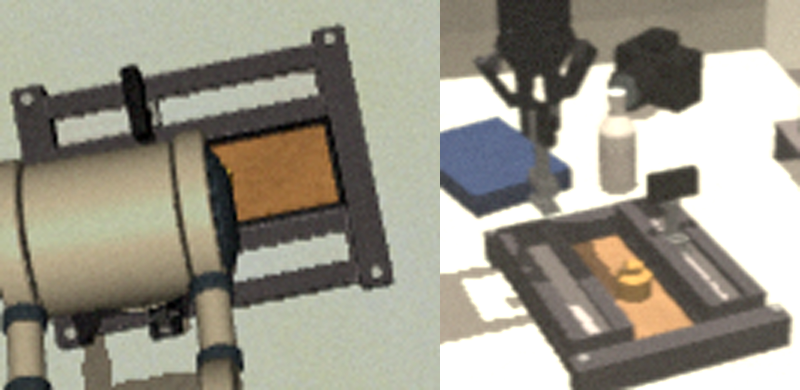

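The post hangs upright over the near rail (side crop (545,190)), pointing along it. I'll lower it and feel for contact.

>>> apply_moves --commands '[[0,[0,0,0.03],0],[0,[0,0,0.05],0],[0,[0,0,0.06],0],[0,[0,0,0.066],0],[0,[0,0,0.07],0],[0,[0,0,0.073],0],[0,[0,0,0.076],0],[0,[0,0,0.076],0]]'

```text
time_s: 5.6
position: [0.4465, 0.1248, 0.1353]
orientation: [2.013, 2.412, 0.0]
force: [0.7, 0.5, -3.0]
opening: 0.0151
gripper_force: 79.1
```

```bash
python3 - <<'E'
from h import *
go(.4462,.1253,.105,100.3)
E
```

```text
t 5.6 pos [0.4465 0.1248 0.1353] yaw 100.3 q6 -0.036 F [ 0.7  0.5 -3. ] shift [ 0.0005 -0.0002  0.0303] turn -0.0 open 0.015099907872942986 gf 79.08876299858093
```

>>> apply_moves --commands '[[0,[0,0,0.003],0],[0,[0,0,0.006],0],[0,[0,0,0.009],0],[0,[0,0,0.009],0]]'

```text
time_s: 6.0
position: [0.4462, 0.1248, 0.1259]
orientation: [-2.013, -2.411, 0.001]
force: [-0.4, -0.8, -3.0]
opening: 0.0149
gripper_force: 79.2
```

>>> apply_moves --commands '[[0,[0,0,0.003],0],[0,[0,0,0.006],0],[0,[0,0,0.009],0],[0,[0,0,0.009],0]]'

```text
time_s: 6.4
position: [0.4462, 0.1248, 0.1169]
orientation: [-2.013, -2.411, 0.001]
force: [-1.2, -0.4, -1.8]
opening: 0.0149
gripper_force: 79.2
```

>>> apply_moves --commands '[[0,[0,0,0.003],0],[0,[0,0,0.006],0],[0,[0,0,0.009],0],[0,[0,0,0.009],0]]'

```text
time_s: 6.8
position: [0.4463, 0.1248, 0.1079]
orientation: [-2.013, -2.411, 0.001]
force: [0.2, -0.0, -1.5]
opening: 0.0147
gripper_force: 79.1
```

>>> apply_moves --commands '[[0,[0,0,0.002],0],[0,[0,0,0.004],0],[0,[0,0,0.004],0]]'

```text
time_s: 7.1
position: [0.4466, 0.1248, 0.1043]
orientation: [2.013, 2.412, 0.0]
force: [-0.2, -0.6, 4.2]
opening: 0.0149
gripper_force: 80.2
```

>>> apply_moves --commands '[[0,[0,0,0.002],0],[0,[0,0,0.004],0],[0,[0,0,0.004],0]]'

```text
time_s: 7.4
position: [0.4466, 0.1248, 0.1003]
orientation: [2.013, 2.411, 0.001]
force: [-0.8, -1.2, 7.4]
opening: 0.015
gripper_force: 80.6
```

The foot touched down at TCP z ≈ 0.1076, so I press to about 13.5 mm compression.

>>> apply_moves --commands '[[0,[0,0,0.002],0],[0,[0,0,0.004],0],[0,[0,0,0.006],0],[0,[0,0,0.006],0]]'

```text
time_s: 7.8
position: [0.4467, 0.1248, 0.0944]
orientation: [2.013, 2.411, 0.001]
force: [-1.2, -0.8, 11.8]
opening: 0.0154
gripper_force: 81.2
```

>>> apply_moves --commands '[[0,[0,0,0],6],[0,[0,0,0],12],[0,[0,0,0],18],[0,[0,0,0],24],[0,[0,0,0],30],[0,[0,0,0],30]]'

```text
time_s: 8.4
position: [0.4469, 0.1249, 0.0947]
orientation: [2.572, 1.803, 0.002]
force: [0.0, -0.5, 11.1]
opening: 0.0148
gripper_force: 81.2
```

```bash
python3 - <<'E'
from h import *
go(.4462,.1253,.094,10.3); print(get_state()['ft_torque'])
E
```

```text
t 8.4 pos [0.4469 0.1249 0.0947] yaw 70.1 q6 0.492 F [ 0.  -0.5 11.1] shift [ 0.0001 -0.0008  0.0007] turn 59.8 open 0.014843122783283886 gf 81.20774030685425
[ 0.0623107   0.06041798 -0.09590165]
```

Turning freely.

>>> apply_moves --commands '[[0,[0,0,0],8],[0,[0,0,0],16],[0,[0,0,0],24],[0,[0,0,0],32],[0,[0,0,0],40],[0,[0,0,0],48],[0,[0,0,0],56],[0,[0,0,0],60],[0,[0,0,0],60],[0,[0,0,0],60]]'

```text
time_s: 9.4
position: [0.447, 0.1249, 0.0947]
orientation: [-3.129, -0.281, -0.002]
force: [-0.1, 0.4, 10.9]
opening: 0.0152
gripper_force: 81.2
```

```bash
python3 - <<'E'
from h import *
go(.4462,.1253,.094,10.3); print(get_state()['ft_torque'])
E
```

```text
t 9.4 pos [0.447  0.1249 0.0947] yaw 10.3 q6 1.535 F [-0.1  0.4 10.9] shift [-0.0008 -0.0005  0.0007] turn -0.0 open 0.015230626081169173 gf 81.20145678520203
[ 0.02752714  0.02306678 -0.09827733]
```

>>> apply_moves --commands '[[0,[0,0,-0.001],0],[0,[0,0,-0.002],0],[0,[0,0,-0.003],0],[0,[0,0,-0.004],0],[0,[0,0,-0.005],0],[0,[0,0,-0.005],0]]'

```text
time_s: 10.0
position: [0.447, 0.1249, 0.0997]
orientation: [-3.129, -0.282, -0.002]
force: [0.2, -0.1, 7.2]
opening: 0.0152
gripper_force: 80.9
```

>>> apply_moves --commands '[[0,[0,0,-0.001],0],[0,[0,0,-0.002],0],[0,[0,0,-0.002],0]]'

```text
time_s: 10.3
position: [0.4466, 0.1249, 0.1003]
orientation: [-3.129, -0.282, 0.0]
force: [9.0, 2.1, -31.3]
opening: 0.0149
gripper_force: 80.8
```

It caught at about 7 mm compression, so the grooves are on the lips (missing them would have stopped it at 10 mm). I relieve the pull before releasing.

>>> apply_moves --commands '[[0,[0.0005,0,0.001],0],[0,[0.0005,0,0.0015],0],[0,[0.0005,0,0.0015],0]]' --squeeze 20

```text
time_s: 10.6
position: [0.447, 0.1249, 0.0999]
orientation: [-3.129, -0.282, -0.001]
force: [1.2, 0.3, -1.0]
opening: 0.0149
gripper_force: 86.4
```

>>> apply_moves --commands '[[0.1,[0,0,0],0],[0.2,[0,0,0],0],[0.3,[0,0,0],0],[0.4,[0,0,0],0],[0.5,[0,0,0],0],[0.5,[0,0,0],0],[0.5,[0,0,0],0],[0.5,[0,0,-0.02],0],[0.5,[0,0,-0.05],0],[0.5,[0,0,-0.1],0],[0.5,[0,0,-0.14],0],[0.5,[-0.05,0.0,-0.15],0],[0.5,[-0.08,0.05,-0.15],0],[0.5,[-0.08,0.1,-0.15],0],[0.5,[-0.08,0.15,-0.15],0],[0.5,[-0.08,0.2,-0.15],0],[0.5,[-0.08,0.25,-0.15],0],[0.5,[-0.08,0.3,-0.15],0],[0.5,[-0.08,0.3,-0.15],0]]'

```text
time_s: 12.5
position: [0.4226, -0.1893, 0.2498]
orientation: [3.128, 0.276, 0.001]
force: [1.2, 0.3, 0.4]
opening: 0.0427
gripper_force: 0.0
```

```bash
python3 - <<'E'
from h import *
go(.4462,.1253,.094,10.3)
a=shot('top','t3');b=shot('side','s3')
A=cv2.resize(a['pixels'][145:260,180:310],(440,390),interpolation=cv2.INTER_CUBIC)
B=cv2.resize(b['pixels'][150:250,230:322],(360,390),interpolation=cv2.INTER_CUBIC)
cv2.imwrite('pics/c4.png',np.clip(np.hstack([A,B])[:,:,::-1]*1.5,0,255).astype(np.uint8))
E
```

```text
t 12.5 pos [ 0.4226 -0.1893  0.2498] yaw 10.1 q6 0.845 F [1.2 0.3 0.4] shift [ 0.0782 -0.3059  0.1553] turn -0.2 open 0.04269845845479606 gf 0.0
```

View pics/c4.png

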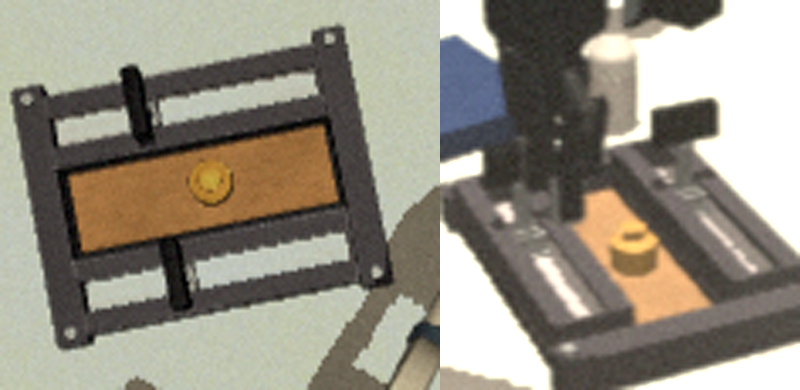

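The post stands in the near rail at crop (176,273), parallel to the mate at (138,103), and the gripper is clear. I measure the alignment and height against the mate.

```bash
python3 - <<'E'
from h import *
a=np.load('pics/t3.npz')
th=np.radians(10.3);M=np.array([[np.cos(th),np.sin(th)],[-np.sin(th),np.cos(th)]])
for nm,(x0,x1,y0,y1) in(('mate',(213,228,160,190)),('post',(224,242,208,242))):
  m=(a['pixels'][y0:y1,x0:x1].max(2)<28).astype(np.uint8)
  c=max(cv2.findContours(m,0,1)[0],key=cv2.contourArea)+np.array([x0,y0]); r=cv2.minAreaRect(c)
  print(nm,r, (M@ray(a,*r[0],.138)[:2]).round(4))
E
```

```text
mate ((220.2117462158203, 175.95294189453125), (23.21156120300293, 6.5079145431518555), 77.47119140625) [0.6134 0.0443]
post ((230.03453063964844, 225.1560821533203), (22.074710845947266, 11.089913368225098), 86.98721313476562) [0.4609 0.0434]
```

```bash
python3 -c "
from bench import *
print(job_done())"
```

```text
the job is handed in; nothing more can be done
None
```

I fitted the loose post in the near rail and handed the job in after about 12.5 s. It stands turned across the rail, within about 1 mm of opposite its mate and about 152 mm across, released with the gripper clear. The nut caught at roughly 7 mm of spring compression, estimated from the arm height because the spring itself was not read directly.

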